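Fit the lower die in the badge press

ROBOT

A 7-joint arm with a two-finger parallel gripper is mounted at the origin on the work surface. World frame = base frame: x ahead of the robot, y to its left, z up, the work surface at z = 0. Lengths are in m, angles in rad, forces in N, time in s.
With the tool pointing down it reaches from about 0.4 to 0.85 m from the base axis. Payload 4.5 kg.
Tool frame: the origin (TCP) lies on the centre line of the jaws, within the pads' length; the fingertips stand r.tip_extent ahead of it and the grasp point (between the pads) is the TCP (r.tip_extent is the distance from the TCP to the fingertips, in m); z points along the fingers, y is the line along which they close (so a half turn about z gives the same grasp; the last joint's range is limited). The gripper opens to 88 mm and grips with 3 to 60 N. Pads are 18 mm wide; open, the fingers measure 123 mm over their backs; the gripper's body (75 mm by 187 mm) begins 45 mm behind the grasp point.
Start: joints at [1.174, 0.689, -0.195, 1.565, 0.157, 0.902, -0.215], TCP at [0.261, -0.568, 0.258] pointing down, gripper open.
Joint ranges: [-3.01, 3.01], [-0.46, 2.08], [-1.47, 1.51], [0.13, 2.56], [-1, 4.14], [0.04, 2.09], [-2.66, 2.66]. Speed limits (rad/s): [2.57, 2.57, 3.14, 3.14, 3.14, 3.14, 3.14].

INTERFACE

Orientations are given as a unit quaternion [x, y, z, w].
In Python, from plant import sensors, vision, finish_job, r gives the robot as it stands. The module is installed in compiled form; this text tells all that it offers.
- The arm moves only by the tool step_arm, never from a script. Its argument "steps" is a list of rows, each a list of 2 entries, a list of its own where there are three numbers: the shift along the tool's x, y, z in cm, then the turn, a rotation vector about the tool's x, y, z in degrees. A call has 1 to 12 rows; each row shifts and turns the commanded pose from where the row before left it, along the tool's axes as they then stand; what a row does not reach is not made up. A row lasts 1/8 s, in which the tool goes at most 62.5 mm and 10.7 degrees, less where a joint would pass 70% of its speed; a pose out of reach is approached as far as the arm can. A call with a gripper value outside its range is refused whole. "claw" is the opening, from -1 (shut) to 1 (fully open), set as the call begins (left out, the last holds). The fingers move at their own pace and stop on an object; "grip_force" is the grip in N (left out, the last holds). Time passes only in rows, so rows that do not move let the fingers close. It gives the time, the measured TCP pose, the force, the opening and the grip force at its end, in the units of the state.
- sensors.get_state(): the state, without advancing time (a new reading comes with each control period).
- vision.snapshot(name): name is "side" or "top"; returns a dict with "img" (400x640x3 uint8, red, green, blue), "fx", "fy", "cx", "cy" (pixels), "position" and "rotation" of the camera in the world. Camera axes: x right, y down, z forward; pixel columns grow to the right and rows downward; lengths in m; the calibration is good to about 2 mm. A picture is of the moment at which its call begins. There is no depth.
- finish_job(): hands the job in; it is judged then, once.
The state is a dict: "clock": time; "q": joint angles; "qd": joint speeds; "joint_torque": joint torques, N m; "tool_pos": TCP position; "eef_rot": TCP orientation; "contact_force": force on the tool from outside, world axes, zero at the start; "moment": the same for the moment, N m; "opening": opening from 0.0 (shut) to 1.0 (fully open); "finger_force": force on a finger pad.
Only numpy, scipy, OpenCV 4.12 (cv2) and the standard library are available. Lean on these libraries where they do the work, as an engineer would, in place of code of your own. Each camera call takes 0.05 s, during which the arm holds its last target. There are 200 camera calls.

TASK

One of the two seats on the badge press's die slide is empty; its bush may be clamped a little off the middle of its pocket, so find the bore by feel. From the wooden die rack take the steel die that is as wide as the one already on the slide; its shank is a close fit, so lean the die over by ten degrees or so, start the shank in the bore edge first, then straighten it and press it gently fully home without forcing it. Then push the slide by its knob all the way to its stop so that the new die stands under the ram, let go, and leave the other dies and the things on the bench where they are.

Things in the scene. Friction and masses are not known exactly. Their poses are not given: they have to be found in the camera images.
- die: The steel die to fit, standing in one of the rack's holes: a round head 44 mm across and 28 mm tall (a plain cylinder to grip, but for a fine groove) on a straight shank 20 mm in diameter and 24 mm long with a square-edged foot; 0.25 to 0.39 kg. Origin at the centre of the shank's foot, z up along its axis: head underside at z = 24 mm, top at 52 mm.
- seat (a point): Middle of the empty seat's pocket, level with the slide's flat top, 60 mm above the table; axes as press. A steel bush 38 mm square is clamped in it, anywhere from 5 mm nearer to 5 mm farther from the column (x; not y): its place is not reported. The bore in its middle is round, upright, 20.6 mm wide, 26 mm deep, without lead-in; the die's foot is 24 mm below the top when home.
- slide (a joint): The die slide, an aluminium block 84 mm (x) by 250 mm (y) by 30 mm high, in metres: 0 = pulled out to -y of the press (empty seat 140 mm to the -y side of the ram), 0.140 = at its stop (that seat right under the ram). Starts between 0 and 0.015. It takes about 6 N to move, also by a side push on the die, and stays where it is left.
- knob (a point): Centre of the black ball knob, 30 mm in diameter, on a 10 mm stem out of the slide's -y end; 48 mm above the table, 100 mm to the -y side of the seat. Pushing it to +y of the press closes the slide. Below it lies only the table or the press foot, 18 mm high.
- press: The grey cast badge press, bolted down. Origin on the table under the ram's axis; x points to its column (away from the robot, turned at most 0.2 rad), y along the slide. Head 60 mm wide (y), 190 to 270 mm above the table, x = -40 to 110 mm. Column x = 55 to 110 mm, y = -29 to 29 mm; a raised lever behind the head reaches 0.40 m. Foot 230 mm long (y), 18 mm high; bed and gibs 210 mm long, 38 mm high.
- ram (a point): Centre of the face of the upper die on the ram, 106 mm above the table; that die is 44 mm across and does not move.
- mate (a point): Centre of the top of the die already on the slide, clamped in the other seat 140 mm to the +y side of the empty one: 44 mm across, its top 28 mm above the slide.
- rack: Beech block, fixed, 85 mm (x) by 235 mm (y) by 45 mm high, origin at the centre of its underside, with three upright holes 30 mm in diameter and 33 mm deep in a row along its y, at y = -75, 0 and 75 mm. Each holds one die, its head resting on the block's top.
- die_small: A narrower die, in the rack: head 30 mm across, shank 12 mm; otherwise as die. Not wanted.
- die_large: A wider die, in the rack: head 58 mm across, shank 26 mm; otherwise as die. Not wanted.
- scissors: Scissors lying on the table, 165 mm long, 10 mm thick; origin at the pivot, blades to x.
- marker: A capped marker pen lying on the table, 130 mm long, 15 mm thick; origin under its middle.
- glue_stick: A white glue stick standing on the table, 27 mm across, 92 mm tall; origin under its centre.
- tape: A roll of tape lying flat, 94 mm across, 22 mm high; origin under its centre.
- shell_tin: A flat round tin of badge shells, 84 mm across, 37 mm high; origin under its centre.
- brush_jar: A glass jar of brushes, 72 mm across, 95 mm tall, brushes to 0.2 m; origin under its centre.

How it is judged:
By the outcome, as a careful person would: the job done as asked, in the order asked, and still so for the second after the job is handed in, with the robot touching nothing.
It also fails if it takes over 64 s, if anything falls off the work surface, if the arm or the gripper's body presses on something with over 40 N, if the wrist force passes 120 N, or if a joint passes its speed limit or range.

## Working session

There is one attempt and no reset: what is moved stays moved. The work goes in short steps, Python scripts to look and compute and a tool call to move; the robot and the scene stay as the last step left them, time stands still between calls to the robot, and variables do not carry over. Pictures are saved under pics/ and viewed, at most 10 in all, crops included, and the job is handed in when it is done.

Besides the shell and the picture viewer there is one more tool, called after "Request:" in YAML: its name, and indented under it one key for each argument. step_arm: Moves the arm, as the interface text tells. Its arguments: {"type":"object","properties":{"steps":{"type":"array"},"claw":{"type":"number"},"grip_force":{"type":"number"}},"required":["steps"]}

```bash
mkdir -p pics; cat > h.py <<'E'
import numpy as np, cv2
from scipy.spatial.transform import Rotation as R
from plant import sensors, vision, finish_job, r
def snap(n,f):
    s=vision.snapshot(n); cv2.imwrite('pics/'+f,s['img'][:,:,::-1]); return s
def ray(s,u,v):
    d=np.array([(u-s['cx'])/s['fx'],(v-s['cy'])/s['fy'],1.]); return np.array(s['position']),np.array(s['rotation'])@d
def onz(s,u,v,z):
    p,d=ray(s,u,v); return p+d*(z-p[2])/d[2]
def proj(s,P):
    c=np.array(s['rotation']).T@(np.array(P)-s['position']); return c[0]/c[2]*s['fx']+s['cx'],c[1]/c[2]*s['fy']+s['cy']
E
python3 - <<'E'
from h import *
for n in('top','side'):
    s=snap(n,n+'0.png'); print(n,s['fx'],s['cx'],s['cy'],s['position'],np.array(s['rotation']).round(3).tolist())
st=sensors.get_state(); print(st, r.tip_extent)
E
```

```text
top 366.4318052428067 308.50498793241104 197.96231148463835 [ 0.41564907 -0.06170395  1.05801609] [0.713, -0.697, 0.06, -0.049]
side 398.0323097773928 326.33175101864913 204.21739975139909 [0.10023078 0.69719523 0.8466502 ] [-0.236, 0.877, -0.401, 0.119]
{'clock': 0.1, 'q': array([ 1.17381827,  0.6899364 , -0.19451309,  1.56623381,  0.1573381 ,
        0.90246268, -0.21512322]), 'qd': array([ 0.0008841 , -0.00239561, -0.00047867, -0.00465195, -0.00077587,
        0.00230635, -0.00014795]), 'joint_torque': array([-2.97161081e-03, -5.28503108e+01, -1.27120178e+00, -1.53838366e+01,
       -5.25152602e-02,  2.02398580e-03,  5.51917014e-05]), 'tool_pos': array([ 0.26071994, -0.56744496,  0.25696903]), 'eef_rot': array([ 9.76885448e-01,  2.13761884e-01, -2.45984575e-04, -7.85412727e-04]), 'contact_force': array([-0.02886273,  0.36966076, -0.43762376]), 'moment': array([-0.02094315, -0.00385857,  0.0335124 ]), 'finger_force': 0.0, 'opening': 1.0013514027659074} 0.019
```

View pics/top0.png

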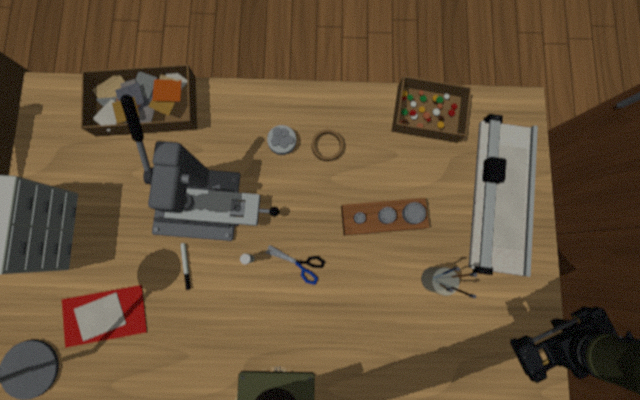

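View pics/side0.png

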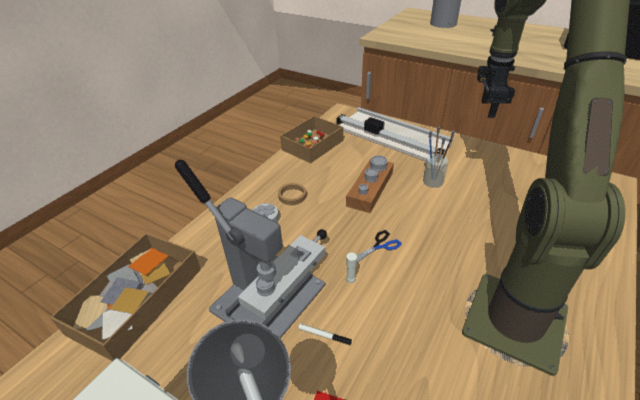

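The top view shows the rack with its three dies at (360,217), (388,215) and (414,212). The press is around (200,200), the empty seat near (240,208) and the knob near (274,211). The side view shows the mate at (266,270), the rack at (370,185) and the knob at (321,235). Next I'll zoom in.

```bash
python3 - <<'E'
from h import *
t=cv2.imread('pics/top0.png');s=cv2.imread('pics/side0.png')
a=cv2.resize(t[160:250,150:290],(800,514),interpolation=cv2.INTER_CUBIC)
cv2.imwrite('pics/c1.png',a)
b=cv2.resize(t[190:245,335:440],(420,220),interpolation=cv2.INTER_CUBIC)
c=cv2.resize(s[215:315,230:340],(420,382),interpolation=cv2.INTER_CUBIC)
d=cv2.resize(s[145:215,340:400],(300,350),interpolation=cv2.INTER_CUBIC)
o=np.zeros((600,730,3),np.uint8);o[:220,:420]=b;o[218:600,:420]=c;o[:350,425:725]=d
cv2.imwrite('pics/c2.png',np.clip(o*1.6,0,255).astype(np.uint8))
E
```

```text
(no output)
```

View pics/c1.png

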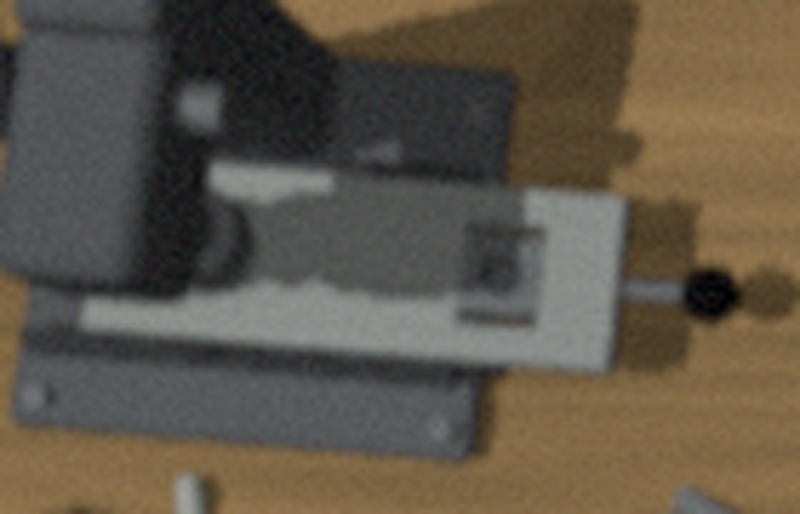

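View pics/c2.png

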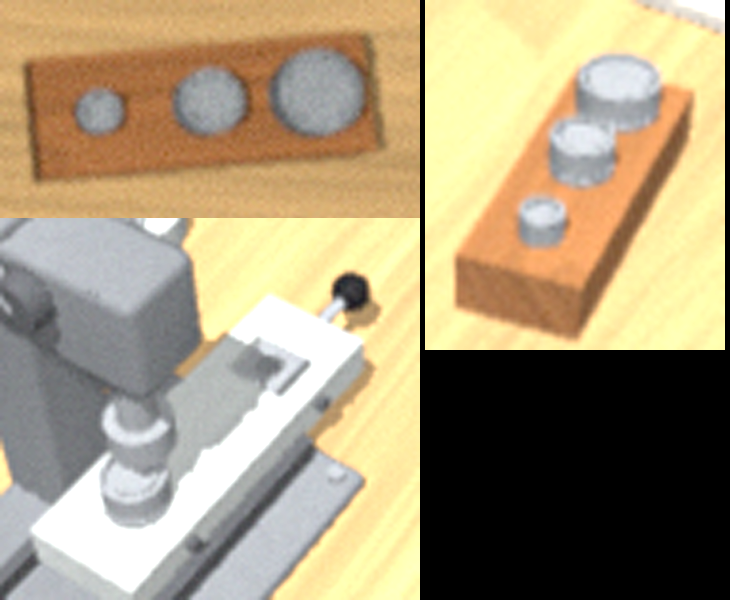

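The top crop shows the pocket corners at about (468,225), (545,228), (535,325) and (458,320), with the bore near (498,268) and the knob at (711,294). The middle die is the right one, since its width matches the mate.

```bash
python3 - <<'E'
from h import *
S={n:None for n in('top','side')}
t=vision.snapshot('top');s=vision.snapshot('side')
def c1(u,v,z): return onz(t,150+(u+.5)*140/800-.5,160+(v+.5)*90/514-.5,z)
P=[c1(*p,.06) for p in((468,225),(545,228),(535,325),(458,320))]
print('pocket',np.round(P,4).tolist(),np.mean(P,0))
print('bore',c1(498,268,.058),'knob',c1(711,294,.048))
E1=[c1(*p,.06) for p in((205,165),(625,198),(80,330),(612,370))]
for a,b in((0,1),(2,3)):
    d=E1[a]-E1[b];print('yaw',np.arctan2(-d[0],d[1]),E1[a],E1[b])
a,b=c1(625,198,.06),c1(612,372,.06);print('width',np.linalg.norm(a-b),np.arctan2((a-b)[1],(a-b)[0]))
# knob masks
for n,c,box in(('top',t,(190,230,260,300)),('side',s,(220,250,305,335))):
    y0,y1,x0,x1=box;g=c['img'][y0:y1,x0:x1].max(2)
    m=g<35;k,l,st,ce=cv2.connectedComponentsWithStats(m.astype(np.uint8));
    i=1+st[1:,4].argmax();print(n,'knob',ce[i]+[x0,y0],st[i],onz(c,*(ce[i]+[x0,y0]),.048))
# die head top view: gray (low saturation) in rack
for n,c,box in(('top',t,(195,240,338,435)),('side',s,(150,210,345,395))):
    y0,y1,x0,x1=box;im=c['img'][y0:y1,x0:x1]
    h=cv2.cvtColor(im,cv2.COLOR_RGB2HSV);m=(h[...,1]<70)
    m=cv2.morphologyEx(m.astype(np.uint8),cv2.MORPH_OPEN,np.ones((3,3)))
    k,l,st,ce=cv2.connectedComponentsWithStats(m)
    for i in range(1,k):
        print(n,ce[i]+[x0,y0],st[i].tolist(),onz(c,*(ce[i]+[x0,y0]),.073 if n=='top' else .059))
E
```

```text
Traceback (most recent call last):
  File "h.py", line 9, in onz
    p,d=ray(s,u,v); return p+d*(z-p[2])/d[2]
        ~~~^^^^^^^
  File "h.py", line 7, in ray
    d=np.array([(u-s['cx'])/s['fx'],(v-s['cy'])/s['fy'],1.]); return np.array(s['position']),np.array(s['rotation'])@d
                                                                                             ~~~~~~~~~~~~~~~~~~~~~~~^~
ValueError: matmul: Input operand 1 has a mismatch in its core dimension 0, with gufunc signature (n?,k),(k,m?)->(n?,m?) (size 3 is different from 4)
```

```bash
sed -i "s/np.array(s\['rotation'\])@d/R.from_quat(s['rotation']).as_matrix()@d/; s/np.array(s\['rotation'\]).T@/R.from_quat(s['rotation']).as_matrix().T@/" h.py
cat > m.py <<'E'
from h import *
t=vision.snapshot('top');s=vision.snapshot('side')
def c1(u,v,z): return onz(t,150+(u+.5)*140/800-.5,160+(v+.5)*90/514-.5,z)
P=[c1(*p,.06) for p in((468,225),(545,228),(535,325),(458,320))]
print('pocket',np.round(P,4).tolist(),np.mean(P,0))
print('bore',c1(498,268,.058),'knob',c1(711,294,.048))
E1=[c1(*p,.06) for p in((205,165),(625,198),(80,330),(612,370))]
for a,b in((0,1),(2,3)):
    d=E1[a]-E1[b];print('yaw',np.arctan2(-d[0],d[1]),E1[a],E1[b])
a,b=c1(625,198,.06),c1(612,372,.06);print('width',np.linalg.norm(a-b),np.arctan2((a-b)[1],(a-b)[0]))
for n,c,box in(('top',t,(190,230,260,300)),('side',s,(220,250,305,335))):
    y0,y1,x0,x1=box;g=c['img'][y0:y1,x0:x1].max(2)
    m=g<35;k,l,st,ce=cv2.connectedComponentsWithStats(m.astype(np.uint8));
    i=1+st[1:,4].argmax();print(n,'knob',ce[i]+[x0,y0],st[i],onz(c,*(ce[i]+[x0,y0]),.048))
for n,c,box in(('top',t,(195,240,338,435)),('side',s,(150,210,345,395))):
    y0,y1,x0,x1=box;im=c['img'][y0:y1,x0:x1]
    h=cv2.cvtColor(im,cv2.COLOR_RGB2HSV);m=(h[...,1]<70)
    m=cv2.morphologyEx(m.astype(np.uint8),cv2.MORPH_OPEN,np.ones((3,3)))
    k,l,st,ce=cv2.connectedComponentsWithStats(m)
    for i in range(1,k):
        print(n,ce[i]+[x0,y0],st[i].tolist(),onz(c,*(ce[i]+[x0,y0]),.073 if n=='top' else .059))
E
python3 m.py
```

```text
pocket [[0.5638, 0.1356, 0.06], [0.5632, 0.0986, 0.06], [0.5163, 0.1011, 0.06], [0.5178, 0.1378, 0.06]] [0.54025992 0.11828531 0.06      ]
bore [0.54352913 0.12049076 0.058     ] knob [0.53460559 0.01876669 0.048     ]
yaw -0.054670170571766354 [0.58985112 0.26332126 0.06      ] [0.57877345 0.06089585 0.06      ]
yaw -0.05175546971580517 [0.50875984 0.31650205 0.06      ] [0.49565461 0.06351381 0.06      ]
width 0.08411064145275983 -0.03063416846482517
top knob [273.80357143 211.17857143] [10 18  9  8 56] [0.53427842 0.01933293 0.048     ]
side knob [322.04166667 234.79166667] [13 11  8  8 24] [0.5328857 0.0214852 0.048    ]
top [413.88997555 212.75061125] [64, 7, 24, 22, 409] [ 0.53620261 -0.36287979  0.073     ]
top [387.00425532 214.93191489] [41, 12, 17, 17, 235] [ 0.52848816 -0.28947383  0.073     ]
top [359.44859813 217.31775701] [16, 17, 12, 11, 107] [ 0.52020902 -0.21457716  0.073     ]
side [375.16623377 167.87012987] [20, 6, 22, 26, 385] [ 0.53606504 -0.33340897  0.059     ]
side [362.92682927 188.70731707] [14, 34, 9, 10, 82] [ 0.52090492 -0.21095262  0.059     ]
```

Request:
step_arm:
  steps:
    - [[0,0,0],[0,0,-10.4]]
    - [[0,0,0],[0,0,-10.4]]
    - [[0,0,0],[0,0,-10.4]]
    - [[0,0,0],[0,0,-10.4]]
    - [[0,0,0],[0,0,-10.4]]
    - [[0,0,0],[0,0,-10.3]]

```text
clock: 1.05
tool_pos: [0.2609, -0.5679, 0.2577]
eef_rot: [0.723, 0.69, -0.0, -0.0]
contact_force: [-2.0, -0.2, 0.0]
opening: 1.0
finger_force: 0.0
```

```bash
cat > go.py <<'E'
import sys
from h import *
# shift in tool axes (cm) and turn (deg) to target xyz with tool x=press y, y=press x, z down; yaw -.053
st=sensors.get_state();Q=R.from_quat(st['eef_rot']);a=-.053
T=R.from_matrix(np.array([[-np.sin(a),np.cos(a),0],[np.cos(a),np.sin(a),0],[0,0,-1.]]).T)
x=np.array(list(map(float,sys.argv[1:4])))
print('t',round(st['clock'],2),'pos',st['tool_pos'].round(4),'q',st['q'].round(2),'F',st['contact_force'].round(1),'M',st['moment'].round(2),'open',round(st['opening'],3))
print('shift cm',(Q.inv().apply(x-st['tool_pos'])*100).round(2),'turn',np.degrees((Q.inv()*T).as_rotvec()).round(2))
E
python3 go.py .5295 -.2915 .257
```

```text
t 1.05 pos [ 0.2609 -0.5679  0.2577] q [ 1.34  0.72 -0.51  1.56  0.4   0.97  0.66] F [-2.  -0.2  0. ] M [-0.03 -0.06 -0.01] open 1.0
shift cm [28.87 25.54  0.06] turn [-0.01 -0.    0.35]
```

Request:
step_arm:
  steps:
    - [[3.6,3.2,0],[0,0,0]]
    - [[3.6,3.2,0],[0,0,0]]
    - [[3.6,3.2,0],[0,0,0]]
    - [[3.6,3.2,0],[0,0,0]]
    - [[3.6,3.2,0],[0,0,0]]
    - [[3.6,3.2,0],[0,0,0]]
    - [[3.6,3.2,3],[0,0,0]]
    - [[3.6,3.1,4],[0,0,0]]
    - [[0,0,4],[0,0,0]]
    - [[0,0,0],[0,0,0]]

```text
clock: 2.3
tool_pos: [0.5288, -0.2928, 0.1451]
eef_rot: [0.725, 0.689, -0.002, -0.003]
contact_force: [0.3, -0.2, 0.7]
opening: 1.001
finger_force: 0.0
```

```bash
python3 go.py .5295 -.2915 .067; python3 - <<'E'
from h import *
t=snap('top','t1.png')
i=cv2.imread('pics/t1.png')[160:260,320:460]
cv2.imwrite('pics/t1c.png',cv2.resize(i,(700,500),interpolation=cv2.INTER_CUBIC))
print(proj(t,sensors.get_state()['tool_pos']))
s=snap('side','s1.png');print(proj(s,sensors.get_state()['tool_pos']))
i=cv2.imread('pics/s1.png')[100:220,320:440]
cv2.imwrite('pics/s1c.png',cv2.resize(i,(600,600),interpolation=cv2.INTER_CUBIC))
E
```

```text
t 2.3 pos [ 0.5288 -0.2928  0.1451] q [ 0.65  0.83 -0.4   1.71  0.46  0.7  -0.04] F [ 0.3 -0.2  0.7] M [-0.08 -0.04 -0.01] open 1.001
shift cm [0.12 0.11 7.81] turn [-0.37 -0.1   0.09]
(np.float64(395.53801541943477), np.float64(211.20137349948428))
(np.float64(373.13806065480867), np.float64(151.48052787132252))
```

View pics/s1c.png

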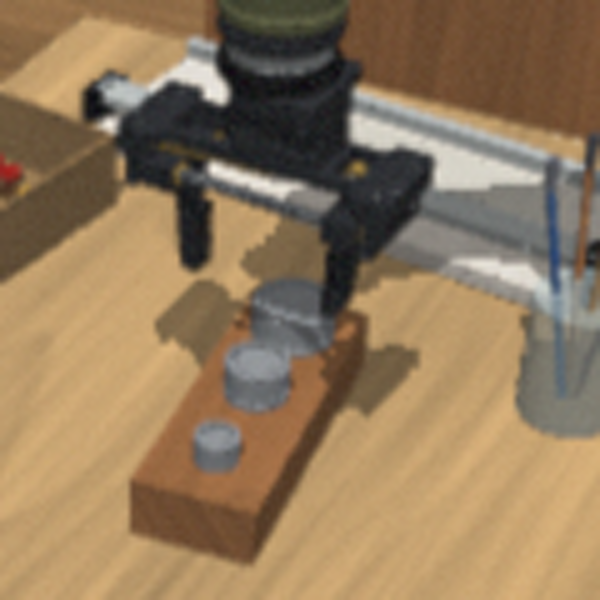

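The gripper is above the middle die. In the side view the middle die's top centre is near crop (258,358), which is pixel (371.5,171.5).

```bash
python3 - <<'E'
from h import *
s=vision.snapshot('side');print(onz(s,371.5,171.5,.073),proj(s,[.5295,-.2915,.073]),proj(s,[.5295,-.2915,.045]))
# fingertips midpoint crop (194,262),(337,312)
print([proj(s,sensors.get_state()['tool_pos']-np.array([0,0,.019])+np.array([d,0,0])) for d in(-.05,.05)])
E
```

```text
[ 0.52998706 -0.29052586  0.073     ] (np.float64(371.7624336702622), np.float64(171.39093813480974)) (np.float64(371.30056413950524), np.float64(178.19983364334766))
[(np.float64(387.0399790318735), np.float64(160.46458028713957)), (np.float64(358.84173999952503), np.float64(152.03386309277255))]
```

Request:
step_arm:
  steps:
    - [[0.12,0.1,2],[-0.4,0,0]]
    - [[0,0,2],[0,0,0]]
    - [[0,0,2],[0,0,0]]
    - [[0,0,1],[0,0,0]]
    - [[0,0,0.5],[0,0,0]]
    - [[0,0,0.1],[0,0,0]]
    - [[0,0,0],[0,0,0]]

```text
clock: 3.32
tool_pos: [0.5326, -0.2927, 0.0721]
eef_rot: [0.725, 0.688, 0.003, 0.003]
contact_force: [-0.0, -0.3, -0.1]
opening: 0.998
finger_force: 0.0
```

```bash
python3 go.py .5297 -.2912 .067
```

```text
t 3.33 pos [ 0.5326 -0.2927  0.0721] q [ 0.61  0.94 -0.33  1.74  0.53  0.54 -0.1 ] F [-0.  -0.3 -0.1] M [-0.03 -0.04  0.04] open 0.998
shift cm [ 0.14 -0.3   0.51] turn [0.44 0.02 0.02]
```

Request:
step_arm:
  steps:
    - [[0.14,-0.3,0.25],[0.4,0,0]]
    - [[0,0,0.2],[0,0,0]]
    - [[0,0,0],[0,0,0]]

```text
clock: 3.7
tool_pos: [0.5293, -0.291, 0.0671]
eef_rot: [0.725, 0.688, -0.0, -0.0]
contact_force: [-0.1, 0.6, 0.2]
opening: 0.997
finger_force: 0.0
```

```bash
python3 go.py .5297 -.2912 .067
```

```text
t 3.7 pos [ 0.5293 -0.291   0.0671] q [ 0.61  0.94 -0.32  1.75  0.53  0.54 -0.1 ] F [-0.1  0.6  0.2] M [-0.02 -0.07 -0.  ] open 0.997
shift cm [-0.02  0.04  0.01] turn [-0.01  0.    0.03]
```

Request:
step_arm:
  steps:
    - [[0,0,0],[0,0,0]]
    - [[0,0,0],[0,0,0]]
    - [[0,0,0],[0,0,0]]
    - [[0,0,0],[0,0,0]]
    - [[0,0,0],[0,0,0]]
    - [[0,0,0],[0,0,0]]
  claw: -1
  grip_force: 40

```text
clock: 4.45
tool_pos: [0.5294, -0.2911, 0.0672]
eef_rot: [0.725, 0.688, 0.0, 0.0]
contact_force: [0.3, -0.1, 0.1]
opening: 0.491
finger_force: 40.0
```

Request:
step_arm:
  steps:
    - [[0,0,-1],[0,0,0]]
    - [[0,0,-2],[0,0,0]]
    - [[0,0,-3],[0,0,0]]
    - [[0,0,-3],[0,0,0]]
    - [[0,0,-3],[0,0,0]]
    - [[0,0,0],[0,0,0]]

```text
clock: 5.2
tool_pos: [0.531, -0.2916, 0.1904]
eef_rot: [0.726, 0.688, 0.001, 0.003]
contact_force: [-0.3, -0.2, -3.2]
opening: 0.492
finger_force: 40.0
```

```bash
python3 go.py .54 .119 .18
```

```text
t 5.2 pos [ 0.531  -0.2916  0.1904] q [ 0.67  0.77 -0.43  1.69  0.43  0.77 -0.02] F [-0.3 -0.2 -3.2] M [-0.02 -0.06 -0.02] open 0.492
shift cm [41.05 -1.28  0.95] turn [0.33 0.12 0.  ]
```

Request:
step_arm:
  steps:
    - [[3,0,0],[0,0,0]]
    - [[4.5,0,0],[0,0,0]]
    - [[5,0,0],[0,0,0]]
    - [[5,0,0],[0,0,0]]
    - [[5,-0.5,0],[0,0,0]]
    - [[5,-0.5,0],[0,0,0]]
    - [[5,0,0],[0,0,0]]
    - [[5,0,1],[0,0,0]]
    - [[3.5,0,2],[0,0,0]]
    - [[0,0,2],[0,0,0]]
    - [[0,0,0],[0,0,0]]
    - [[0,0,0],[0,0,0]]

```text
clock: 6.7
tool_pos: [0.541, 0.1181, 0.1373]
eef_rot: [0.726, 0.688, -0.0, 0.0]
contact_force: [0.1, -0.5, -2.7]
opening: 0.486
finger_force: 40.0
```

```bash
python3 go.py .54 .119 .14;python3 - <<'E'
from h import *
s=snap('side','s2.png');t=snap('top','t2.png')
p=sensors.get_state()['tool_pos'];print(proj(s,p-[0,0,.043]),proj(t,p))
a=cv2.imread('pics/s2.png')[190:310,240:360];b=cv2.imread('pics/t2.png')[150:250,190:310]
o=np.zeros((600,800,3),np.uint8);o[:400,:400]=cv2.resize(a,(400,400),interpolation=cv2.INTER_CUBIC);o[:333,400:]=cv2.resize(b,(400,333),interpolation=cv2.INTER_CUBIC)
cv2.imwrite('pics/c3.png',np.clip(o*1.5,0,255).astype(np.uint8)[:400])
E
```

```text
t 6.7 pos [0.541  0.1181 0.1373] q [-0.12  0.78 -0.3   1.88  0.42  0.54 -0.75] F [ 0.1 -0.5 -2.7] M [-0.05 -0.1  -0.01] open 0.486
shift cm [ 0.08 -0.1  -0.27] turn [-0.01  0.04 -0.04]
(np.float64(299.5987228791355), np.float64(243.71860712352057)) (np.float64(232.02447196775398), np.float64(203.20632001943383))
```

View pics/c3.png

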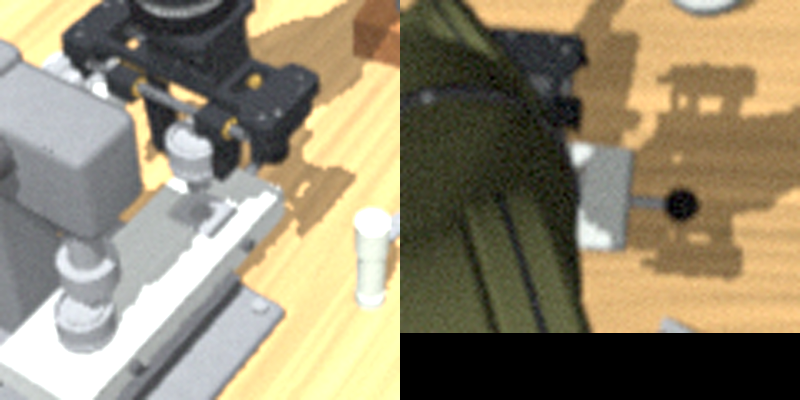

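The side view shows the held die with its head at about crop (191,155). The shank is just above the dark bore area at crop (193,210), which is roughly pixel (298,253).

```bash
cd .;python3 - <<'E'
from h import *
i=cv2.imread('pics/s2.png');s=vision.snapshot('side');st=sensors.get_state();p=st['tool_pos'];print(st['clock'],p)
print(i[226:262:2,284:318].max(2))
for dz in(.009,-.005,-.019,-.022,-.046):print(dz,proj(s,p+[0,0,dz]))
for dx in(-.005,0,.005):
  q=np.array([.540,.119,.06])+dx*np.array([.9986,-.053,0]);print('seat',proj(s,q))
print(R.from_quat(s['rotation']).as_matrix()[:,0])
b=cv2.resize(i[225:275,275:325],(600,600),interpolation=cv2.INTER_CUBIC);cv2.imwrite('pics/c4.png',np.clip(b*1.4,0,255).astype(np.uint8))
E
```

```text
6.85 [0.54145448 0.11833343 0.13788642]
[[114  45  37  36  32  30  32  36  57  80  98 101 125 120  67  42  43  47
   48  55  55  58  53  63 107 114 120  54  44  48  52  51  54  61]
 [165  64  40  36  35  40  82 124 127 120 124 120 103  94  59  42  43  42
   37  41  42  50  58 109 134  99  94  85  66  45  41  37  46  49]
 [194  92  41  36  41  78 134 141 149 165 163 165 154 124 105  69  53  48
   40  36  42  42  62  98  88  69  79  83  83  61  57  39  37  43]
 [131  82  41  36  40  84 149 147 156 161 160 162 163 166 165 160 164 153
  112  58  39  41  34  36  38  31  30  40  72  99  90  47  41  35]
 [124 118  88  46  39  66 123 152 153 150 150 158 158 156 159 159 160 155
  141  97  39  25  27  34  33  33  30  37  84 130 124  63  42  41]
 [124 123 133 158 152 111  89 109 126 143 151 156 157 154 149 157 159 149
  126  82  37  29  38  24  28  36  33  46  85 129 121  64  35  43]
 [157 167 202 212 217 208 151 106 110 111 112 118 120 117 118 113 113 112
  102  69  39  39  37  33  32  27  32  50  96 119 108  74  50  47]
 [210 209 214 218 220 216 188 134 121 119 114 116 115 116 116 111 112 111
[... 1377 characters left out ...]
7 128 130 124 123 131 157 175 162
  133 105 127 174 197 201 200 203 206 200 176 138 112 117 115 118]]
0.009 (np.float64(298.28989674900293), np.float64(229.4016329601306))
-0.005 (np.float64(298.64520490854727), np.float64(233.3525771098976))
-0.019 (np.float64(298.994199901682), np.float64(237.23332031656048))
-0.022 (np.float64(299.06817931414076), np.float64(238.05595418804788))
-0.046 (np.float64(299.6500451760423), np.float64(244.52616732916164))
seat (np.float64(302.2250371337336), np.float64(253.94623169533034))
seat (np.float64(300.7136779488443), np.float64(253.19071286611455))
seat (np.float64(299.2084670581304), np.float64(252.43826752999263))
[-0.8598514  -0.51019369 -0.01892018]
```

View pics/c4.png

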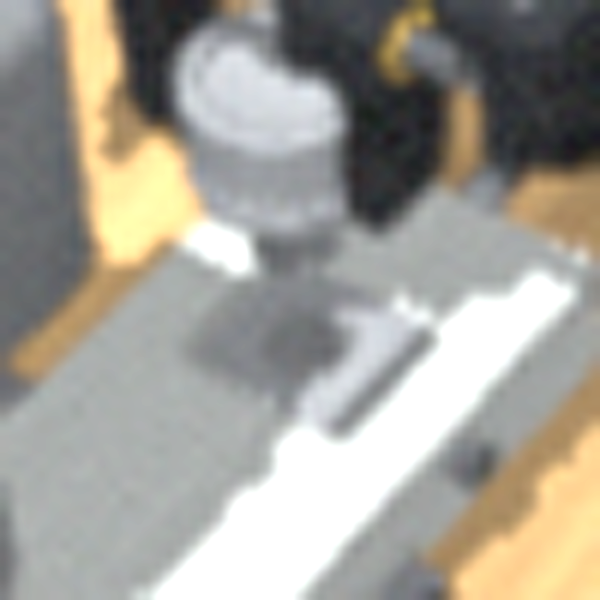

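The image-based bore estimate is about 3 mm toward the column from the pocket middle, near (0.543, 0.119). I'll lean the die 10° about press y so its +x edge is lowest.

```bash
cat > go.py <<'E'
import sys
from h import *
# args: foot-centre-free: px,py = TCP offset (mm) from seat estimate in press axes, z (mm), tilt deg about tool x
st=sensors.get_state();Q=R.from_quat(st['eef_rot']);a=-.053
X=np.array([np.cos(a),np.sin(a),0]);Y=np.array([-np.sin(a),np.cos(a),0]);S=np.array([.54,.119,0])
px,py,z,th=map(float,sys.argv[1:5])
T=R.from_matrix(np.array([Y,X,[0,0,-1.]]).T)*R.from_euler('x',th,degrees=True)
x=S+(px*X+py*Y)/1000+[0,0,z/1000]
p=st['tool_pos'];D=Q.as_matrix();foot=p+.046*D[:,2]
f=lambda v:np.round([np.dot(v-S,X)*1e3,np.dot(v-S,Y)*1e3,v[2]*1e3],2)
F=st['contact_force']
print('t',round(st['clock'],2),'tcp',f(p),'foot',f(foot),'tilt',np.round([np.degrees(np.arctan2(-D[:,2]@X,-D[2,2])),np.degrees(np.arctan2(-D[:,2]@Y,-D[2,2]))],2),'F',np.round([F@X,F@Y,F[2]],1),'M',st['moment'].round(2),'q7',st['q'].round(2)[6])
print('shift cm',(Q.inv().apply(x-p)*100).round(3),'turn',np.degrees((Q.inv()*T).as_rotvec()).round(2))
E
```

Request:
step_arm:
  steps:
    - [[0,0.35,0],[5,0,0]]
    - [[0,0.3,0],[5,0,0]]
    - [[0,0,0],[0,0,0]]
    - [[0,0,0],[0,0,0]]

```text
clock: 7.35
tool_pos: [0.5469, 0.1184, 0.1371]
eef_rot: [0.723, 0.686, -0.06, -0.063]
contact_force: [-0.4, 0.3, -3.0]
opening: 0.491
finger_force: 40.0
```

```bash
python3 go.py 8.1 0 112 10
```

```text
t 7.35 tcp [  6.93  -0.28 137.09] foot [-1.01 -0.29 91.78] tilt [9.95 0.02] F [-0.4  0.3 -3. ] M [-0.03 -0.4  -0.01] q7 -0.63
shift cm [0.028 0.548 2.451] turn [0.05 0.02 0.01]
```

Request:
step_arm:
  steps:
    - [[0.03,0.25,1],[0,0,0]]
    - [[0,0.2,1],[0,0,0]]
    - [[0,0.1,0.45],[0,0,0]]
    - [[0,0,0],[0,0,0]]
    - [[0,0,0],[0,0,0]]

```text
clock: 7.98
tool_pos: [0.5487, 0.1189, 0.1119]
eef_rot: [0.723, 0.686, -0.06, -0.063]
contact_force: [0.2, 0.7, -3.8]
opening: 0.489
finger_force: 40.0
```

```bash
python3 go.py 8.1 0 108 10
```

```text
t 7.97 tcp [  8.74   0.38 111.94] foot [ 0.76  0.38 66.63] tilt [ 9.98 -0.  ] F [ 0.2  0.7 -3.8] M [-0.01 -0.4  -0.01] q7 -0.64
shift cm [-0.038  0.006  0.399] turn [ 0.02 -0.    0.02]
```

Request:
step_arm:
  steps:
    - [[-0.03,0.035,0.2],[0,0,0]]
    - [[0,0.025,0.15],[0,0,0]]
    - [[0,0,0],[0,0,0]]

```text
clock: 8.35
tool_pos: [0.5485, 0.1185, 0.1082]
eef_rot: [0.723, 0.686, -0.06, -0.063]
contact_force: [-0.1, 0.3, -3.8]
opening: 0.491
finger_force: 40.0
```

```bash
python3 go.py 8.1 0 107 10
```

```text
t 8.35 tcp [ 8.5600e+00 -1.0000e-01  1.0821e+02] foot [ 0.57 -0.1  62.91] tilt [1.001e+01 1.000e-02] F [-0.1  0.3 -3.8] M [-0.04 -0.35 -0.04] q7 -0.64
shift cm [ 0.01  -0.024  0.127] turn [-0.01  0.01  0.02]
```

Request:
step_arm:
  steps:
    - [[0,0.01,0.05],[0,0,0]]
    - [[0,0.01,0.05],[0,0,0]]
    - [[0,0,0],[0,0,0]]

```text
clock: 8.72
tool_pos: [0.5486, 0.1185, 0.1073]
eef_rot: [0.723, 0.686, -0.06, -0.063]
contact_force: [-0.3, 0.3, -4.0]
opening: 0.489
finger_force: 40.0
```

```bash
python3 go.py 8.1 0 107 10
```

```text
t 8.72 tcp [ 8.6100e+00 -4.0000e-02  1.0727e+02] foot [ 6.200e-01 -5.000e-02  6.196e+01] tilt [10.    0.01] F [-0.3  0.3 -4. ] M [-0.04 -0.3  -0.  ] q7 -0.64
shift cm [ 0.004 -0.046  0.035] turn [-0.    0.01  0.02]
```

Request:
step_arm:
  steps:
    - [[0,0.01,0.05],[0,0,0]]
    - [[0,0.01,0.05],[0,0,0]]
    - [[0,0,0],[0,0,0]]

```text
clock: 9.1
tool_pos: [0.5484, 0.1184, 0.1062]
eef_rot: [0.723, 0.686, -0.06, -0.063]
contact_force: [-1.1, -0.2, -2.4]
opening: 0.49
finger_force: 40.0
```

```bash
python3 go.py 8.1 0 107 10
```

```text
t 9.1 tcp [  8.37  -0.17 106.16] foot [ 0.36 -0.19 60.87] tilt [10.03  0.02] F [-1.1 -0.3 -2.4] M [-0.07 -0.17  0.03] q7 -0.64
shift cm [ 0.017 -0.041 -0.078] turn [-0.03  0.02  0.02]
```

Request:
step_arm:
  steps:
    - [[0,0.01,0.04],[0,0,0]]
    - [[0,0.01,0.04],[0,0,0]]
    - [[0,0,0],[0,0,0]]

```text
clock: 9.48
tool_pos: [0.5483, 0.1184, 0.1054]
eef_rot: [0.723, 0.686, -0.06, -0.063]
contact_force: [-2.4, -0.5, -2.5]
opening: 0.49
finger_force: 40.0
```

```bash
python3 go.py 8.1 0 107 10
```

```text
t 9.47 tcp [  8.34  -0.2  105.35] foot [ 0.32 -0.22 60.06] tilt [10.04  0.03] F [-2.3 -0.6 -2.5] M [-0.09  0.13 -0.03] q7 -0.64
shift cm [ 0.02  -0.052 -0.158] turn [-0.04  0.03  0.02]
```

Request:
step_arm:
  steps:
    - [[0,0,0.05],[0,0,0]]
    - [[0,0,0.05],[0,0,0]]
    - [[0,0,0],[0,0,0]]

```text
clock: 9.85
tool_pos: [0.5482, 0.1184, 0.1044]
eef_rot: [0.723, 0.686, -0.06, -0.063]
contact_force: [-2.6, -0.3, -2.0]
opening: 0.491
finger_force: 40.0
```

```bash
python3 go.py 8.1 0 107 10
```

```text
t 9.85 tcp [  8.25  -0.15 104.38] foot [ 0.23 -0.17 59.09] tilt [10.03  0.02] F [-2.6 -0.5 -2. ] M [-0.16  0.19  0.04] q7 -0.64
shift cm [ 0.015 -0.06  -0.255] turn [-0.03  0.02  0.03]
```

Request:
step_arm:
  steps:
    - [[0,0,0.05],[0,0,0]]
    - [[0,0,0.05],[0,0,0]]
    - [[0,0,0],[0,0,0]]

```text
clock: 10.22
tool_pos: [0.5481, 0.1184, 0.1034]
eef_rot: [0.723, 0.686, -0.06, -0.063]
contact_force: [-3.7, -1.7, -1.5]
opening: 0.487
finger_force: 40.0
```

```bash
python3 go.py 8.1 0 107 10
```

```text
t 10.22 tcp [  8.1   -0.15 103.39] foot [ 0.09 -0.17 58.09] tilt [10.03  0.02] F [-3.6 -1.9 -1.5] M [-0.23  0.4   0.05] q7 -0.65
shift cm [ 0.015 -0.063 -0.356] turn [-0.03  0.02  0.02]
```

The shank is in edge first: the low edge is 3.6 mm below the top and forces are under 4 N. I'll straighten it about the foot.

Request:
step_arm:
  steps:
    - [[0,-0.16,0],[-2,0,0]]
    - [[0,-0.16,0],[-2,0,0]]
    - [[0,0,0],[0,0,0]]

```text
clock: 10.6
tool_pos: [0.545, 0.1187, 0.104]
eef_rot: [0.724, 0.688, -0.036, -0.038]
contact_force: [-1.9, -1.0, -3.4]
opening: 0.485
finger_force: 40.0
```

```bash
python3 go.py 8.1 0 107 10
```

```text
t 10.6 tcp [  4.99   0.   104.04] foot [ 1.80e-01 -2.00e-02  5.83e+01] tilt [6.   0.03] F [-1.9 -1.1 -3.4] M [-0.19  0.41  0.02] q7 -0.69
shift cm [-0.     0.278 -0.327] turn [4.   0.03 0.06]
```

Request:
step_arm:
  steps:
    - [[0,-0.16,0],[-2,0,0]]
    - [[0,-0.08,0],[-1,0,0]]
    - [[0,0,0],[0,0,0]]

```text
clock: 10.98
tool_pos: [0.5427, 0.1188, 0.1042]
eef_rot: [0.725, 0.688, -0.018, -0.019]
contact_force: [-3.0, -0.3, -3.3]
opening: 0.486
finger_force: 40.0
```

```bash
python3 go.py 8.1 0 107 10
```

```text
t 10.97 tcp [ 2.6800e+00 -5.0000e-02  1.0417e+02] foot [ 0.25 -0.07 58.24] tilt [3.03 0.02] F [-2.9 -0.5 -3.3] M [-0.16  0.56 -0.  ] q7 -0.73
shift cm [ 0.004  0.526 -0.311] turn [6.97 0.03 0.03]
```

Request:
step_arm:
  steps:
    - [[0,-0.1,0.02],[-1,0,0]]
    - [[0,-0.1,0.02],[-1,0,0]]
    - [[0,-0.09,0.02],[-1,0,0]]
    - [[0,0,0],[0,0,0]]

```text
clock: 11.48
tool_pos: [0.5401, 0.119, 0.1039]
eef_rot: [0.725, 0.688, 0.0, 0.0]
contact_force: [-1.8, -1.8, -2.9]
opening: 0.487
finger_force: 40.0
```

```bash
python3 go.py 8.1 0 107 0
```

```text
t 11.47 tcp [8.0000e-02 4.0000e-02 1.0387e+02] foot [1.300e-01 3.000e-02 5.787e+01] tilt [-0.06  0.01] F [-1.7 -1.9 -2.9] M [-0.19  0.3  -0.02] q7 -0.78
shift cm [-0.005  0.803 -0.312] turn [0.06 0.01 0.05]
```

Request:
step_arm:
  steps:
    - [[0,0,0.1],[0,0,0]]
    - [[0,0,0.1],[0,0,0]]
    - [[0,0,0],[0,0,0]]

```text
clock: 11.85
tool_pos: [0.5402, 0.119, 0.1016]
eef_rot: [0.726, 0.688, 0.0, 0.0]
contact_force: [-0.9, -2.1, -2.7]
opening: 0.49
finger_force: 40.0
```

```bash
python3 go.py 0 0 107 0
```

```text
t 11.85 tcp [ 1.7000e-01 -2.0000e-02  1.0161e+02] foot [ 1.900e-01 -1.000e-02  5.561e+01] tilt [-0.02 -0.01] F [-0.7 -2.1 -2.7] M [-0.24  0.16 -0.  ] q7 -0.78
shift cm [ 0.002 -0.017 -0.539] turn [ 0.02 -0.01  0.01]
```

Request:
step_arm:
  steps:
    - [[0,0,0.1],[0,0,0]]
    - [[0,0,0.1],[0,0,0]]
    - [[0,0,0.1],[0,0,0]]
    - [[0,0,0],[0,0,0]]

```text
clock: 12.35
tool_pos: [0.5401, 0.119, 0.0986]
eef_rot: [0.725, 0.688, 0.0, 0.0]
contact_force: [-0.9, -0.2, -4.0]
opening: 0.49
finger_force: 40.0
```

```bash
python3 go.py 0 0 107 0
```

```text
t 12.35 tcp [8.000e-02 2.000e-02 9.861e+01] foot [1.000e-01 3.000e-02 5.261e+01] tilt [-0.02 -0.01] F [-0.9 -0.3 -4. ] M [-0.3  -0.    0.07] q7 -0.78
shift cm [-0.002 -0.008 -0.839] turn [ 0.02 -0.01  0.02]
```

Request:
step_arm:
  steps:
    - [[0,0,0.2],[0,0,0]]
    - [[0,0,0.2],[0,0,0]]
    - [[0,0,0.2],[0,0,0]]
    - [[0,0,0.2],[0,0,0]]
    - [[0,0,0],[0,0,0]]

```text
clock: 12.98
tool_pos: [0.5399, 0.119, 0.0905]
eef_rot: [0.725, 0.688, -0.0, 0.0]
contact_force: [0.3, -0.9, -3.2]
opening: 0.488
finger_force: 40.0
```

```bash
python3 go.py 0 0 82 0
```

```text
t 12.97 tcp [-6.000e-02 -0.000e+00  9.047e+01] foot [-0.06 -0.   44.47] tilt [-0.  0.] F [ 0.4 -0.9 -3.2] M [-0.26 -0.02  0.01] q7 -0.79
shift cm [0.    0.006 0.847] turn [0.   0.   0.02]
```

Request:
step_arm:
  steps:
    - [[0,0,0.2],[0,0,0]]
    - [[0,0,0.2],[0,0,0]]
    - [[0,0,0.1],[0,0,0]]
    - [[0,0,0.1],[0,0,0]]
    - [[0,0,0],[0,0,0]]

```text
clock: 13.6
tool_pos: [0.5399, 0.1189, 0.0846]
eef_rot: [0.725, 0.688, 0.0, 0.0]
contact_force: [-0.1, -0.8, -4.7]
opening: 0.49
finger_force: 40.0
```

```bash
python3 go.py 0 0 82 0
```

```text
t 13.6 tcp [-6.000e-02 -6.000e-02  8.459e+01] foot [-0.06 -0.06 38.59] tilt [-0.  0.] F [-0.1 -0.8 -4.7] M [-0.26 -0.03  0.01] q7 -0.79
shift cm [0.006 0.006 0.259] turn [0.   0.   0.02]
```

Request:
step_arm:
  steps:
    - [[0,0,0.1],[0,0,0]]
    - [[0,0,0.1],[0,0,0]]
    - [[0,0,0],[0,0,0]]

```text
clock: 13.98
tool_pos: [0.5399, 0.119, 0.0826]
eef_rot: [0.725, 0.688, -0.0, 0.0]
contact_force: [0.6, -1.3, -3.2]
opening: 0.491
finger_force: 40.0
```

Request:
step_arm:
  steps:
    - [[0,0,0.05],[0,0,0]]
    - [[0,0,0.05],[0,0,0]]
    - [[0,0,0],[0,0,0]]

```text
clock: 14.35
tool_pos: [0.5399, 0.1189, 0.0822]
eef_rot: [0.725, 0.688, 0.0, 0.0]
contact_force: [-2.0, -0.9, 4.0]
opening: 0.489
finger_force: 40.0
```

Seated: the upward reaction appeared at 82.2 mm, where 82 was expected. One small press to confirm.

Request:
step_arm:
  steps:
    - [[0,0,0.05],[0,0,0]]
    - [[0,0,0.03],[0,0,0]]
    - [[0,0,0],[0,0,0]]

```text
clock: 14.72
tool_pos: [0.5399, 0.1189, 0.0821]
eef_rot: [0.725, 0.688, 0.0, 0.0]
contact_force: [-3.0, -2.0, 12.2]
opening: 0.492
finger_force: 40.0
```

```bash
python3 go.py 0 0 82 0
```

```text
t 14.72 tcp [-0.09 -0.09 82.11] foot [-0.06 -0.11 36.11] tilt [-0.04  0.02] F [-2.9 -2.2 12.2] M [-0.52  0.62  0.01] q7 -0.8
shift cm [0.009 0.009 0.011] turn [0.04 0.02 0.02]
```

Request:
step_arm:
  steps:
    - [[0,0,-0.1],[0,0,0]]
    - [[0,0,0],[0,0,0]]

```text
clock: 14.98
tool_pos: [0.54, 0.119, 0.0822]
eef_rot: [0.725, 0.688, 0.0, 0.0]
contact_force: [-1.7, -2.6, 5.8]
opening: 0.485
finger_force: 40.0
```

Request:
step_arm:
  steps:
    - [[0,0,0],[0,0,0]]
    - [[0,0,0],[0,0,0]]
    - [[0,0,0],[0,0,0]]
    - [[0,0,0],[0,0,0]]
    - [[0,0,-1],[0,0,0]]
    - [[0,0,-3],[0,0,0]]
    - [[0,0,-3],[0,0,0]]
    - [[0,0,0],[0,0,0]]
  claw: 0.6

```text
clock: 15.98
tool_pos: [0.5414, 0.1195, 0.1544]
eef_rot: [0.726, 0.688, 0.002, 0.001]
contact_force: [-0.5, 0.6, -0.3]
opening: 0.8
finger_force: 0.0
```

```bash
python3 go.py 0 -150 150 0;python3 - <<'E'
from h import *
s=snap('side','s3.png')
b=cv2.imread('pics/s3.png')[200:300,240:340];cv2.imwrite('pics/c5.png',np.clip(cv2.resize(b,(600,600),interpolation=cv2.INTER_CUBIC)*1.4,0,255).astype(np.uint8))
E
```

```text
t 15.97 tcp [  1.4    0.53 154.38] foot [  1.62   0.62 108.38] tilt [-0.28 -0.11] F [-0.5  0.6 -0.3] M [-0.   -0.09  0.  ] q7 -0.75
shift cm [-15.054  -0.142   0.409] turn [ 0.28 -0.11 -0.  ]
```

View pics/c5.png

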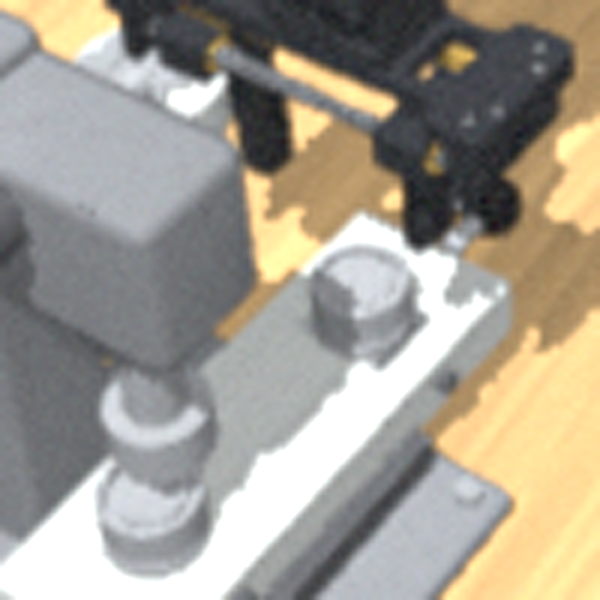

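The die stands home on the slide, level with the mate, at crop (362,300). The knob is free at crop (497,205).

Request:
step_arm:
  steps:
    - [[-3,0,0],[0.3,0,0]]
    - [[-4,0,0],[0,0,0]]
    - [[-4,0,0],[0,0,0]]
    - [[-4,0,0],[0,0,0]]
    - [[0,0,2],[0,0,0]]
    - [[0,0,3],[0,0,0]]
    - [[0,0,3],[0,0,0]]
    - [[0,0,2],[0,0,0]]
    - [[0,0,0],[0,0,0]]
    - [[0,0,0],[0,0,0]]
  claw: -1

```text
clock: 17.27
tool_pos: [0.5315, -0.0307, 0.052]
eef_rot: [0.725, 0.688, -0.002, -0.002]
contact_force: [0.2, 0.3, -0.3]
opening: 0.004
finger_force: 0.0
```

```bash
python3 go.py 0 -130 50 0
```

```text
t 17.27 tcp [  -0.6  -149.94   52.04] foot [  -0.85 -149.94    6.04] tilt [ 0.31 -0.  ] F [ 0.2  0.3 -0.3] M [-0.06 -0.06 -0.03] q7 -0.61
shift cm [1.994 0.062 0.204] turn [-0.31 -0.    0.03]
```

Request:
step_arm:
  steps:
    - [[0.8,0.06,0.2],[-0.3,0,0]]
    - [[0.6,0,0],[0,0,0]]
    - [[0.5,0,0],[0,0,0]]
    - [[0.4,0,0],[0,0,0]]
    - [[0.4,0,0],[0,0,0]]
    - [[0.4,0,0],[0,0,0]]
    - [[0,0,0],[0,0,0]]

```text
clock: 18.15
tool_pos: [0.5336, -0.0021, 0.05]
eef_rot: [0.726, 0.688, -0.001, 0.001]
contact_force: [0.0, -4.9, 2.7]
opening: 0.006
finger_force: 2.5
```

```bash
python3 go.py 0 0 50 0
```

```text
t 18.15 tcp [ 3.0000e-02 -1.2131e+02  4.9970e+01] foot [ 1.0000e-02 -1.2147e+02  3.9700e+00] tilt [0.02 0.2 ] F [ 0.3 -4.9  2.7] M [-1.06 -0.14 -0.02] q7 -0.66
shift cm [12.131 -0.023 -0.045] turn [-0.02  0.2  -0.09]
```

Request:
step_arm:
  steps:
    - [[0.4,0,0],[0,0,0]]
    - [[0.6,0,0],[0,0,0]]
    - [[0.8,0,0],[0,0,0]]
    - [[0.8,0,0],[0,0,0]]
    - [[0.8,0,0],[0,0,0]]
    - [[0.8,0,0],[0,0,0]]
    - [[0.8,0,0],[0,0,0]]
    - [[0.8,0,0],[0,0,0]]
    - [[0.8,0,0],[0,0,0]]
    - [[0.8,0,0],[0,0,0]]
    - [[0.8,0,0],[0,0,0]]
    - [[0.6,0,0],[0,0,0]]

```text
clock: 19.65
tool_pos: [0.5388, 0.0856, 0.05]
eef_rot: [0.726, 0.687, -0.001, 0.001]
contact_force: [1.1, -7.1, 2.0]
opening: 0.006
finger_force: 3.2
```

```bash
python3 go.py 0 10 49 0
```

```text
t 19.65 tcp [  0.54 -33.42  49.97] foot [  0.55 -33.58   3.97] tilt [-0.02  0.21] F [ 1.5 -7.1  2. ] M [-1.3  -0.4  -0.03] q7 -0.76
shift cm [ 4.342 -0.063  0.081] turn [ 0.02  0.21 -0.12]
```

Request:
step_arm:
  steps:
    - [[0.6,0,0],[0,0,0]]
    - [[0.6,0,0],[0,0,0]]
    - [[0.6,0,0],[0,0,0]]
    - [[0.5,0,0],[0,0,0]]
    - [[0.4,0,0],[0,0,0]]
    - [[0.2,0,0],[0,0,0]]
    - [[0,0,0],[0,0,0]]

```text
clock: 20.52
tool_pos: [0.5405, 0.1148, 0.05]
eef_rot: [0.726, 0.688, -0.001, 0.001]
contact_force: [2.5, -5.0, 1.2]
opening: 0.006
finger_force: 2.5
```

Request:
step_arm:
  steps:
    - [[0.15,0,0],[0,0,0]]
    - [[0.15,0,0],[0,0,0]]
    - [[0.15,0,0],[0,0,0]]
    - [[0.15,0,0],[0,0,0]]
    - [[0,0,0],[0,0,0]]

```text
clock: 21.15
tool_pos: [0.5409, 0.1205, 0.05]
eef_rot: [0.726, 0.687, -0.001, 0.001]
contact_force: [2.3, -5.5, 1.4]
opening: 0.005
finger_force: 2.7
```

```bash
python3 go.py 0 10 49 0
```

```text
t 21.15 tcp [ 0.8   1.5  49.99] foot [0.84 1.35 3.99] tilt [-0.05  0.19] F [ 2.6 -5.4  1.4] M [-1.14 -0.49 -0.03] q7 -0.8
shift cm [ 0.851 -0.082  0.096] turn [ 0.05  0.19 -0.11]
```

Request:
step_arm:
  steps:
    - [[0.12,0,0],[0,0,0]]
    - [[0.12,0,0],[0,0,0]]
    - [[0.12,0,0],[0,0,0]]
    - [[0.12,0,0],[0,0,0]]
    - [[0,0,0],[0,0,0]]

```text
clock: 21.78
tool_pos: [0.541, 0.1232, 0.05]
eef_rot: [0.727, 0.687, -0.002, 0.002]
contact_force: [2.3, -8.7, 2.7]
opening: 0.006
finger_force: 4.3
```

Request:
step_arm:
  steps:
    - [[0.1,0,0],[0,0,0]]
    - [[0.1,0,0],[0,0,0]]
    - [[0.1,0,0],[0,0,0]]
    - [[0,0,0],[0,0,0]]

```text
clock: 22.28
tool_pos: [0.5409, 0.1234, 0.05]
eef_rot: [0.727, 0.686, -0.004, 0.003]
contact_force: [2.5, -14.0, 4.3]
opening: 0.004
finger_force: 6.5
```

Request:
step_arm:
  steps:
    - [[0.1,0,0],[0,0,0]]
    - [[0.1,0,0],[0,0,0]]
    - [[0.1,0,0],[0,0,0]]
    - [[0,0,0],[0,0,0]]

```text
clock: 22.78
tool_pos: [0.541, 0.1235, 0.05]
eef_rot: [0.728, 0.685, -0.006, 0.004]
contact_force: [2.2, -17.5, 6.7]
opening: 0.006
finger_force: 8.7
```

Request:
step_arm:
  steps:
    - [[-0.5,0,0],[0,0,0]]
    - [[-1.5,0,0],[0,0,0]]
    - [[-3,0,0],[0,0,0]]
    - [[-4,0,0],[0,0,0]]
    - [[-4,0,-2],[0,0,0]]
    - [[-4,0,-4],[0,0,0]]
    - [[-4,0,-5],[0,0,0]]
    - [[-4,0,-5],[0,0,0]]
    - [[-3,0,0],[0,0,0]]
    - [[0,0,0],[0,0,0]]

```text
clock: 24.02
tool_pos: [0.5255, -0.1466, 0.2077]
eef_rot: [0.727, 0.687, -0.0, 0.001]
contact_force: [0.3, 1.4, -0.5]
opening: 0.002
finger_force: 0.0
```

```bash
python3 - <<'E'
from h import *
s=snap('side','s4.png');t=snap('top','t4.png')
a=cv2.imread('pics/s4.png')[150:350,200:400];b=cv2.imread('pics/t4.png')[120:300,140:340]
o=np.zeros((400,800,3),np.uint8);o[:,:400]=cv2.resize(a,(400,400),interpolation=cv2.INTER_CUBIC);o[:360,400:]=cv2.resize(b,(400,360),interpolation=cv2.INTER_CUBIC)
cv2.imwrite('pics/c6.png',np.clip(o*1.4,0,255).astype(np.uint8))
g=t['img'][180:230,215:280].max(2);k,l,st,ce=cv2.connectedComponentsWithStats((g<35).astype(np.uint8));i=1+st[1:,4].argmax()
print(ce[i]+[215,180],st[i],onz(t,*(ce[i]+[215,180]),.048))
E
```

```text
[228.02702703 207.06756757] [ 8 23 11  9 74] [0.54267831 0.14626152 0.048     ]
```

View pics/c6.png

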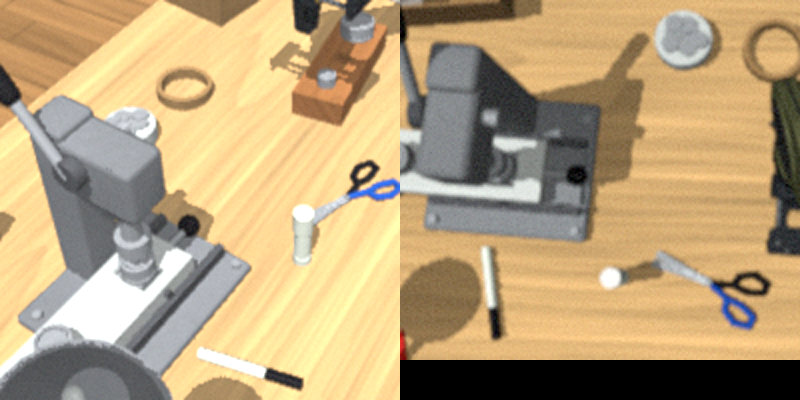

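The new die stands under the ram at side crop (137,265). The knob is about 15 mm inside the end of the foot, as expected at the stop. The other objects are where they were, and the gripper is clear.

```bash
python3 -c "
from h import *
print(finish_job())"
```

```text
the job is handed in; nothing more can be done
None
```

The 44 mm die is seated fully home, the slide is pushed to its stop so the die stands under the ram, the gripper has let go and is clear, and the job is handed in at about 24 s on the robot's clock.

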